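# Set the slab roller's support arm out one hole

## Robot

A 6-joint arm with a two-finger parallel gripper is mounted at the origin on the work surface. World frame = base frame: x ahead of the robot, y to its left, z up, the work surface at z = 0. Lengths are in m, angles in rad, forces in N, time in s.
With the tool pointing down it reaches from about 0.325 to 0.85 m from the base axis. Payload 15.5 kg.
Tool frame: the origin (TCP) lies midway between the tips of the shut fingers; the grasp point (between the pads) lies 19 mm behind it (env.grasp_offset is the distance from the TCP to the grasp point, in m); z points along the fingers, x is the direction in which the jaws open and shut, and the axes are right-handed (so a half turn about z gives the same grasp; the last joint's range is limited). The gripper opens to 91 mm and grips with 3 to 60 N. Pads are 32 mm wide; open, the fingers measure 118 mm over their backs; the gripper's body (76 mm by 178 mm) begins 60 mm behind the grasp point.
Start: joints at [1.151, 0.494, 1.345, -0, 1.302, -0.096], TCP at [0.199, 0.593, 0.176] pointing down, gripper open.
Joint ranges: [-2.91, 2.91], [-0.82, 2.16], [0.22, 2.67], [-1.22, 4.37], [0.12, 2.79], [-3.08, 3.08]. Speed limits (rad/s): [1.89, 1.89, 2.57, 3.01, 3.01, 3.01].

## Interface

Orientations are given as a unit quaternion [x, y, z, w].
In Python, from rig import env, vision gives the robot as it stands.
- The arm moves only by the tool arm_command, never from a script. Its argument "moves" is a list of rows, each an object of numbers: "hand": the finger opening in cm, from 0 to 9.12; "tx", "ty", "tz": the shift along the tool's x, y, z in cm; "turn": the turn about the tool's z in degrees. A call has 1 to 5 rows; each row is the pose to reach, as a shift and turn from the pose commanded when the call began, along the tool's axes at that moment; what a row does not reach only later rows make up. A row lasts 1/12 s, in which the tool goes at most 41.7 mm and 7.16 degrees, less where a joint would pass 70% of its speed; a pose out of reach is approached as far as the arm can. A call with a gripper value outside its range is refused whole. The fingers move at their own pace and stop on an object; "force" is the grip in N (left out, the last holds). Time passes only in rows, so rows that repeat a pose let the fingers close. It gives the time, the measured TCP pose, the force and the opening at its end, in the units of the state.
- env.read_state(): the state, without advancing time (a new reading comes with each control period).
- vision.capture(name): name is "scene" or "top" or "wrist"; returns (picture, depth): 400x640x3 uint8, blue, green, red; 400x640 float32, m along the optical axis (not along the pixel's ray), 0 where there is no reading.
- vision.calibration(name): a dict with "fovy" (degrees; the focal length in pixels is half the picture's height over the tangent of half this angle, whatever the lens; pixels are square), "cx", "cy" (the principal point, pixels), "world_to_cam" (4x4, takes a point from world to camera coordinates); the wrist camera has in their place "T_tool_cam" (4x4, takes a point from camera to tool coordinates, whose origin is the TCP and whose axes are the tool frame's). Camera axes: x right, y down, z forward; pixel columns grow to the right and rows downward; lengths in m; the calibration is good to about 2 mm. A picture is of the moment at which its call begins: read the wrist's pose just before it. calibration takes no time and is no camera call.
- env.job_done(): hands the job in, once; it reports no verdict.
The state is a dict: "clock": time; "joints": joint angles; "dq": joint speeds; "effort": joint torques, N m; "position": TCP position; "tool_rot": TCP orientation; "wrist_force": force on the tool from outside, world axes, zero at the start; "torque": the same for the moment, N m; "opening": finger opening in m.
Only numpy, scipy, OpenCV 4.12 (cv2) and the standard library are available. Lean on these libraries where they do the work, as an engineer would, in place of code of your own. Each camera call takes 0.05 s, during which the arm holds its last target.

## Task

The slab roller on the bench has two telescopic support arms that carry the board as it comes out, and one of them is set one hole shorter than the other. Squeeze that arm's spring button in flush and slide its tube outward to the next hole, so that the button snaps out again there and both arms stick out equally far. Leave the other arm as it is and do not disturb the things lying on the bench.

Things in the scene. Friction and masses are not known exactly. Their poses are not given: they have to be found in the camera images.
- short_grip (a point): Place to pinch on the arm that is one hole short: on its tube's axis at the spring button, 85 mm above the bench; fixed. x = the way the button points, level and square to the tube (away from the robot at yaw 0), y = along the tube, outward, the way it is pulled, z up. Level outer tube, bright aluminium, 30 mm square, 175 mm long, sliding on a fixed dark inner tube.
- short_button_tip (a point): Rounded head of the short arm's brass spring button, 12 mm across, carried by the fixed inner tube; it sticks out 7 mm (22 mm from the axis) from the middle of the outer tube's +x face, through one of that face's three 13.5 mm holes, 40 mm apart. Out, it locks the tube. The spring pushes with 3 N at first, 6 N when flush. Axes as short_grip.
- short_end (a point): Outer end of the short arm's sliding tube, on its axis, on its black end plug (32 mm square); 83 mm from short_grip along y at the start. A black rubber board rest, 44 x 26 x 12 mm, sits on the tube 5 to 31 mm back from this end, up to 112 mm above the bench. Axes as short_grip.
- short_arm (a joint): How far the short arm's outer tube is slid outward, in m: 0 at the start (button in the first hole), 0.040 with the button in the next hole, 0.080 in the last. While the button is flush, 10 to 20 N slides the tube: the hole's edge rides over the round head, and the button springs out into the next hole by itself and stops the tube there.
- short_button (a joint): How far the short arm's button is pressed in, in m: 0 fully out, 0.007 flush with the tube's face, about 0.009 under the tube's wall. A flat finger over the button and one on the opposite face (37 mm apart over the button, 30 mm when flush) press it flush and hold the outer tube at once.
- long_grip (a point): The same point on the other arm, the one already at the right hole: tube axis at its button, fixed, axes as at short_grip. This arm has the same parts and is parallel to the short one, 190 mm away along x; either of them may be the one nearer the robot.
- long_end (a point): Outer end of the other arm's sliding tube, on its axis; 123 mm from long_grip along y. The two ends are level with each other along y when the arms are equally long.
- long_arm (a joint): How far the other arm's outer tube is slid out, in m: 0.040 from the start, to be left so.
- long_button (a joint): How far the other arm's button is pressed in, in m: 0 fully out, to be left so.
- slab_roller: The fixed slab roller, grey-blue, steel roller and black spoked wheel; origin on the bench half-way between the two buttons, axes as short_grip. Its front beam, to which the arms are bolted, is 120 mm from the button line on the -y side; beam and bed reach 112 mm high there, the roller's posts (from 245 mm back) 300 mm. It reaches x -190 to +225 mm, y -465 mm.
- gauge_stick0: Flat wooden gauge stick lying on the bench beneath or before the arms, 240 x 30 x 8 mm; origin at the centre of its underside, x along it. To be left alone.
- gauge_stick1: Second gauge stick, the same. To be left alone.
- wood_rib: Flat dark wooden scraping rib lying on the bench between the arms, 110 x 58 x 8 mm; origin at the centre of its underside. To be left alone.
- printed_vase: Terracotta vase with ridges, 110 mm in diameter, 139 mm tall, standing to the left; origin under its centre. To be left alone.
- bisque_bowl: White bowl, 130 mm in diameter, 60 mm tall, standing to the left; origin under its centre. To be left alone.
- glaze_jar: Blue jar with black cap, 68 mm in diameter, 95 mm tall, standing to the left; origin under its centre. To be left alone.
- slip_brush: Wide flat brush, 190 mm long, lying at the left; origin under its centre, x along it. To be left alone.

How it is judged:
By the outcome, as a careful person would: the job done as asked, in the order asked, and still so for the second after the job is handed in, with the robot touching nothing.
It also fails if it takes over 32 s, if anything falls off the work surface, if the arm or the gripper's body presses on something with over 40 N, if the wrist force passes 120 N, or if a joint passes its speed limit or range.

## Working session

There is one attempt and no reset: what is moved stays moved. The work goes in short steps, Python scripts to look and compute and a tool call to move; the robot and the scene stay as the last step left them, time stands still between calls to the robot, and variables do not carry over. Pictures are saved under pics/ and viewed, and the job is handed in when it is done.

Besides the shell and the picture viewer there is one more tool, called after ">>>" as name([rows], argument=value, ...), one row to a line, values as JSON. arm_command: Moves the arm, as the interface text tells. Its arguments: {"type":"object","properties":{"moves":{"type":"array"},"force":{"type":"number"}},"required":["moves"]}

```bash
mkdir -p pics; ls; cat > h.py <<'E'
import numpy as np,cv2,pickle
from rig import env,vision
def cap(n):
    st=env.read_state(); im,d=vision.capture(n); c=vision.calibration(n)
    pickle.dump((st,im,d,c),open(f'{n}.pkl','wb')); return st,im,d,c
def pts(n):
    st,im,d,c=pickle.load(open(f'{n}.pkl','rb'))
    f=200/np.tan(np.radians(c['fovy'])/2)
    v,u=np.mgrid[0:400,0:640]
    P=np.stack([(u-c['cx'])/f*d,(v-c['cy'])/f*d,d,np.ones_like(d)],-1)
    if 'world_to_cam' in c: M=np.linalg.inv(c['world_to_cam'])
    else:
        from scipy.spatial.transform import Rotation as R
        T=np.eye(4);T[:3,:3]=R.from_quat(st['tool_rot']).as_matrix();T[:3,3]=st['position'];M=T@c['T_tool_cam']
    return (P@M.T)[...,:3],im,d
E
python3 - <<'E'
from h import *
for n in ['scene','top']:
    st,im,d,c=cap(n); cv2.imwrite(f'pics/{n}0.png',im); print(n,{k:np.round(v,3).tolist() for k,v in c.items()})
print(st, env.grasp_offset)
E
```

```text
pics
scene {'fovy': 56.342, 'cx': 322.609, 'cy': 192.885, 'world_to_cam': [[-0.867, 0.498, 0.008, 0.343], [0.388, 0.684, -0.618, -0.329], [-0.313, -0.533, -0.786, 1.183], [0.0, 0.0, 0.0, 1.0]]}
top {'fovy': 51.388, 'cx': 324.839, 'cy': 197.264, 'world_to_cam': [[0.004, -1.0, 0.003, 0.255], [-0.996, -0.004, -0.09, 0.576], [0.09, -0.002, -0.996, 1.048], [0.0, 0.0, 0.0, 1.0]]}
{'clock': 0.05, 'joints': array([ 1.15151281e+00,  4.94173925e-01,  1.34610469e+00, -7.01862326e-06,
        1.30249844e+00, -9.54925957e-02]), 'dq': array([-0.00031736, -0.00038524,  0.00035021, -0.00044369, -0.00271193,
        0.00100522]), 'effort': array([ 3.70362555e-03, -8.81091356e+01, -3.82971632e+01,  7.10428320e-02,
        4.76368424e-02,  5.40234362e-05]), 'position': array([0.19867905, 0.59214778, 0.17525301]), 'tool_rot': array([ 8.11837589e-01,  5.83883017e-01, -5.09843088e-04,  3.01281108e-04]), 'wrist_force': array([-0.11572308, -0.14802074, -0.07097511]), 'torque': array([-0.00597391,  0.06173105,  0.01375337]), 'opening': 0.09146025149992179} 0.0188
```

View pics/scene0.png

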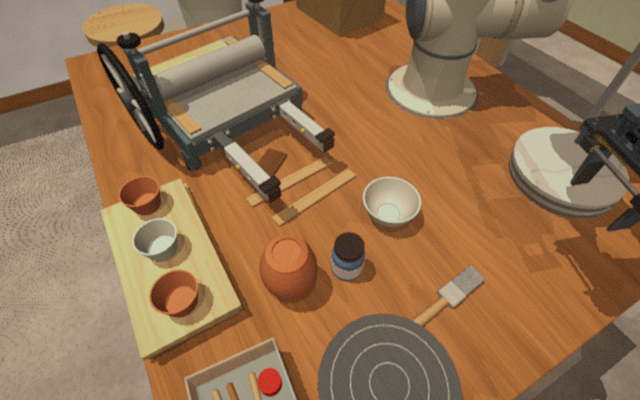

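View pics/top0.png

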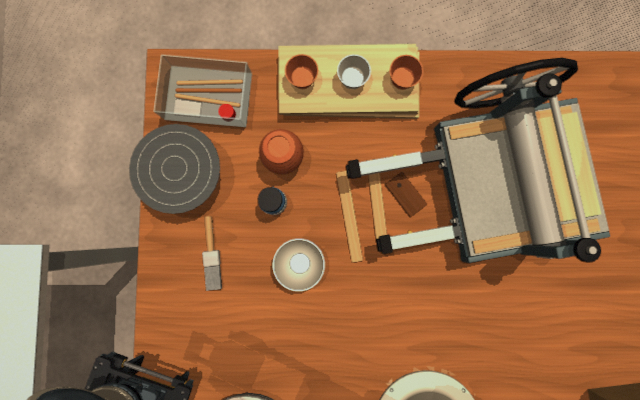

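The top view shows the far arm's end at about (352,169) and the near arm's end at about (383,244). The near arm is the short one. Next I measure its pose.

```bash
python3 - <<'E'
from h import *
P,im,d=pts('top')
big=cv2.resize(im[130:280,330:480],None,fx=4,fy=4,interpolation=cv2.INTER_CUBIC);cv2.imwrite('pics/t1.png',big)
P2,im2,_=pts('scene')
big=cv2.resize(im2[80:210,190:345],None,fx=5,fy=4.5,interpolation=cv2.INTER_CUBIC);cv2.imwrite('pics/s1.png',big)
for nm,(u0,u1,v0,v1) in {'near':(370,475,215,262),'far':(340,450,140,190)}.items():
    Q=P[v0:v1,u0:u1].reshape(-1,3); I=im[v0:v1,u0:u1].reshape(-1,3)
    m=(abs(Q[:,2]-.100)<.006)&(I.min(1)>150)
    q=Q[m]; c=np.median(q,0); _,_,vt=np.linalg.svd(q[:,:2]-q[:,:2].mean(0)); a=vt[0]*np.sign(vt[0,1])
    n=np.array([a[1],-a[0]])
    s=(q[:,:2]-q[:,:2].mean(0))
    print(nm,m.sum(),q.mean(0),'dir',a,'yaw',np.degrees(np.arctan2(-a[0],a[1])),'along',np.percentile(s@a,[1,99]),'w',np.percentile(s@n,[2,98]))
    m=(abs(Q[:,2]-.112)<.004)&(I.max(1)<80)
    q=Q[m]; print(' rest',m.sum(),q.mean(0),np.ptp(q,0))
E
```

```text
near 759 [0.4734359  0.02636094 0.09973908] dir [-0.18182565  0.98333079] yaw 10.476116639031725 along [-0.07414501  0.07323099] w [-0.01380379  0.01375741]
 rest 218 [0.45850511 0.09625556 0.11122289] [0.09167904 0.21788972 0.00727302]
far 736 [0.65276972 0.1002284  0.09969083] dir [-0.18169237  0.98335542] yaw 10.468350859293603 along [-0.07402129  0.07345381] w [-0.01404474  0.01389668]
 rest 190 [0.63809271 0.17721532 0.11144836] [0.0881439  0.24313307 0.00696536]
```

View pics/t1.png

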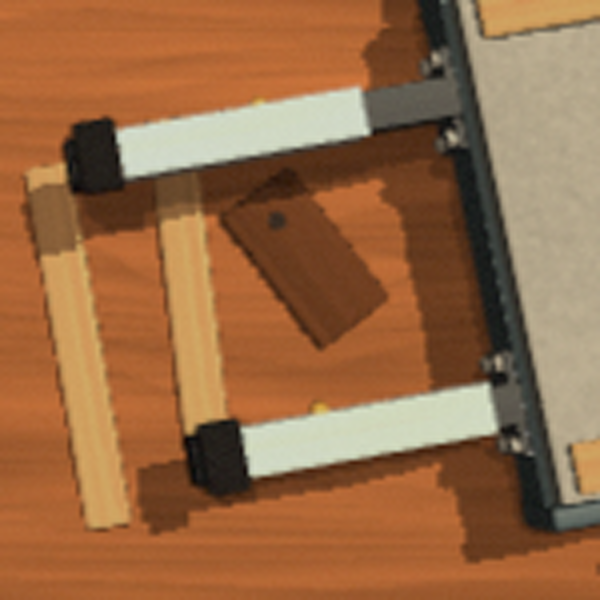

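View pics/s1.png

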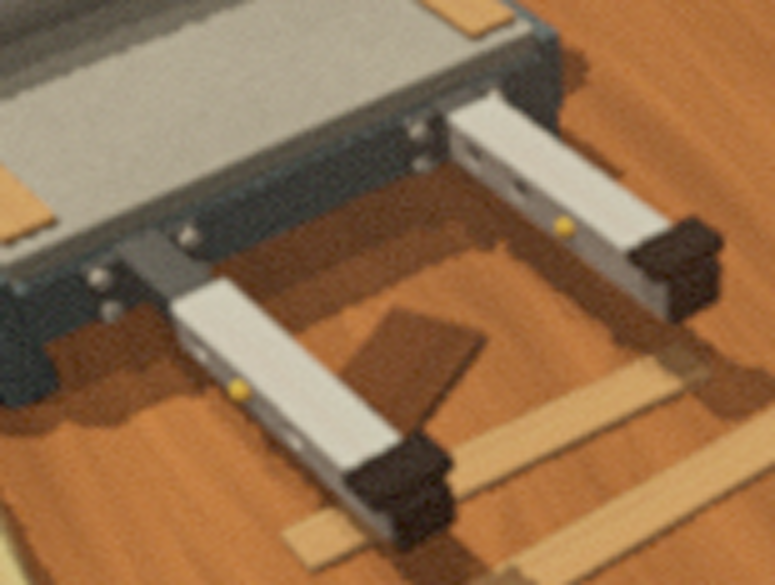

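```bash
cat >> h.py <<'E'
from scipy.spatial.transform import Rotation as Rot
def rel(goal,head):
    st=env.read_state(); R=Rot.from_quat(st['tool_rot']).as_matrix()
    t=R.T@(np.array(goal)-st['position'])*100
    h=np.degrees(np.arctan2(R[1,0],R[0,0]))
    print('t',st['clock'],'pos',st['position'].round(4),'z',R[:,2].round(4),'head',h.round(2),'| shift cm',t.round(2),'turn',round(h-head,2),'F',st['wrist_force'].round(1),'op',st['opening'])
E
python3 - <<'E'
from h import *
P,im,d=pts('top')
hsv=cv2.cvtColor(im,cv2.COLOR_BGR2HSV)
for (u,v) in [(409,232),(410,232),(411,232),(395,155),(394,155)]: print(u,v,P[v,u].round(4),im[v,u])
g=np.array([.4734,.0264])+.0195*np.array([-.182,.983]);print('grip',g)
X=np.array([.983,.182]);print('button tip expected',g+.0205*X, 'rest exp',g+.065*np.array([-.182,.983]))
rel([*g,.175],10.47)
E
```

```text
409 232 [0.4856 0.0554 0.0931] [ 83 171 207]
410 232 [0.4856 0.0521 0.0886] [ 88 176 208]
411 232 [0.4856 0.0503 0.0917] [ 91 167 206]
395 155 [0.6734 0.0866 0.091 ] [111 178 209]
394 155 [0.6738 0.0886 0.0886] [ 96 171 208]
grip [0.469851  0.0455685]
button tip expected [0.4900025 0.0492995] rest exp [0.458021  0.1094635]
t 0.1 pos [0.1987 0.5922 0.1753] z [-4.e-04 -1.e-03 -1.e+00] head 71.45 | shift cm [-43.19  43.1    0.07] turn 60.98 F [ 0.9 -0.3 -0. ] op 0.09104780590349593
```

>>> arm_command([
  {"tx":-2.9,"ty":2.9,"turn":7,"hand":9},
  {"tx":-5.8,"ty":5.8,"turn":14,"hand":9},
  {"tx":-8.7,"ty":8.7,"turn":20,"hand":9},
  {"tx":-11.6,"ty":11.6,"turn":26,"hand":9},
  {"tx":-14.4,"ty":14.4,"turn":30,"hand":9},
])

```text
schema error: expected keys hand, tx, ty, tz, turn
```

```bash
python3 - <<'E'
from h import *
rel([.4699,.0456,.175],10.47)
E
```

```text
t 0.1 pos [0.1987 0.5922 0.1753] z [-4.e-04 -1.e-03 -1.e+00] head 71.45 | shift cm [-43.19  43.1    0.07] turn 60.98 F [ 0.9 -0.3 -0. ] op 0.09104780590349593
```

>>> arm_command([
  {"tx":-2.9,"ty":2.9,"tz":0,"turn":7,"hand":9},
  {"tx":-5.8,"ty":5.8,"tz":0,"turn":14,"hand":9},
  {"tx":-8.7,"ty":8.7,"tz":0,"turn":20,"hand":9},
  {"tx":-11.6,"ty":11.6,"tz":0,"turn":26,"hand":9},
  {"tx":-14.4,"ty":14.4,"tz":0,"turn":30,"hand":9},
])

```text
clock: 0.52
position: [0.2897, 0.4082, 0.1756]
tool_rot: [0.936, 0.351, -0.0, 0.0]
wrist_force: [0.7, 1.3, 0.5]
opening: 0.0901
```

```bash
python3 - <<'E'
from h import *
rel([.4699,.0456,.175],10.47)
E
```

```text
t 0.5167 pos [0.2897 0.4082 0.1756] z [-2.e-04 -5.e-04 -1.e+00] head 41.13 | shift cm [-10.28  39.16   0.07] turn 30.66 F [0.7 1.3 0.5] op 0.09007640695848448
```

>>> arm_command([
  {"tx":-1.0,"ty":3.9,"tz":0,"turn":4,"hand":9},
  {"tx":-2.0,"ty":7.8,"tz":0,"turn":8,"hand":9},
  {"tx":-3.0,"ty":11.7,"tz":0,"turn":12,"hand":9},
  {"tx":-4.0,"ty":15.6,"tz":0,"turn":16,"hand":9},
  {"tx":-5.0,"ty":19.5,"tz":0,"turn":20,"hand":9},
])

```text
clock: 0.93
position: [0.3815, 0.2291, 0.1758]
tool_rot: [0.983, 0.184, -0.0, 0.0]
wrist_force: [1.8, 0.8, 0.4]
opening: 0.09
```

```bash
python3 - <<'E'
from h import *
rel([.4699,.0456,.175],10.47)
E
```

```text
t 0.9333 pos [0.3815 0.2291 0.1758] z [-0. -0. -1.] head 21.26 | shift cm [ 1.59 20.31  0.08] turn 10.79 F [1.8 0.8 0.4] op 0.08999113183771013
```

>>> arm_command([
  {"tx":0.3,"ty":4.0,"tz":0,"turn":3,"hand":9},
  {"tx":0.6,"ty":8.0,"tz":0,"turn":6,"hand":9},
  {"tx":0.9,"ty":12,"tz":0,"turn":9,"hand":9},
  {"tx":1.3,"ty":16,"tz":0,"turn":10.8,"hand":9},
  {"tx":1.6,"ty":19.5,"tz":0,"turn":10.8,"hand":9},
])

```text
clock: 1.35
position: [0.468, 0.0529, 0.1758]
tool_rot: [0.996, 0.091, 0.0, 0.0]
wrist_force: [0.6, 0.7, 0.4]
opening: 0.0901
```

```bash
python3 - <<'E'
from h import *
cap('top')
st,im,d,c=cap('wrist'); cv2.imwrite('pics/w1.png',im)
print(c['T_tool_cam'].round(3).tolist())
rel([.4699,.0456,.175],10.47)
P,im,d=pts('wrist')
Q=P.reshape(-1,3); I=im.reshape(-1,3)
print('z hist',np.histogram(Q[:,2][d.ravel()>0],bins=np.arange(-.01,.15,.01)))
m=(abs(Q[:,2]-.100)<.006)&(I.min(1)>120)
q=Q[m]; print(m.sum()); 
if m.sum()>50:
    a=np.array([-.182,.983]);n=np.array([.983,.182]); s=q[:,:2]-[.4699,.0456]
    print(np.percentile(s@a,[1,50,99]),np.percentile(s@n,[1,50,99]))
E
```

```text
[[1.0, -0.001, 0.0, -0.001], [0.001, 0.961, 0.276, -0.077], [-0.0, -0.276, 0.961, -0.209], [0.0, 0.0, 0.0, 1.0]]
t 1.45 pos [0.4695 0.0513 0.1757] z [ 1.e-03 -9.e-04 -1.e+00] head 10.4 | shift cm [-0.06  0.56  0.07] turn -0.07 F [0.3 0.1 0. ] op 0.08997946809396458
z hist (array([61495, 67810,  7316,  1963,  1246,  5382,   126,    28,   941,
        1089,  5991,  6013,  6440,     0,     0]), array([-0.01,  0.  ,  0.01,  0.02,  0.03,  0.04,  0.05,  0.06,  0.07,
        0.08,  0.09,  0.1 ,  0.11,  0.12,  0.13,  0.14]))
8546
[-0.07722458  0.01359961  0.09585679] [-0.01450104  0.17722765  0.2042548 ]
```

View pics/w1.png

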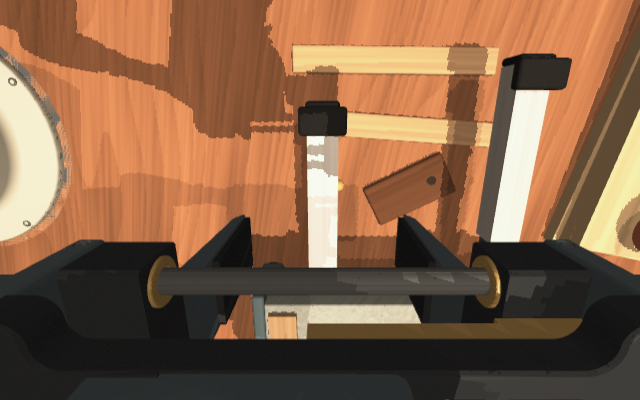

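The wrist view shows the brass button at about (341,185), the short tube between the fingers, and its end plug at (322,118). I'll refine the pose from this.

```bash
python3 - <<'E'
from h import *
P,im,d=pts('wrist')
hsv=cv2.cvtColor(im,cv2.COLOR_BGR2HSV)
a=np.array([-.182,.983]);n=np.array([.983,.182]);g=np.array([.4699,.0456])
for v in range(178,193):
  print(v,[(int(hsv[v,u,0]),int(hsv[v,u,1]),int(hsv[v,u,2]),int(round(P[v,u,2]*1000))) for u in range(336,347,1)])
# ray at z=.085
st,_,_,c=pickle.load(open('wrist.pkl','rb'))
f=200/np.tan(np.radians(c['fovy'])/2)
T=np.eye(4);T[:3,:3]=Rot.from_quat(st['tool_rot']).as_matrix();T[:3,3]=st['position'];M=T@c['T_tool_cam']
def ray(u,v,z):
    r=M[:3,:3]@np.array([(u-c['cx'])/f,(v-c['cy'])/f,1]);o=M[:3,3];p=o+r*(z-o[2])/r[2];s=p[:2]-g;return p.round(4),'along',(s@a).round(4),'across',(s@n).round(4)
print('button',ray(340.5,185,.085))
print('rest inner edge top',ray(322,136,.112))
for v in (150,200,240):
    row=im[v].min(1); us=[u for u in range(290,350) if abs(P[v,u,2]-.1)<.008]
    print(v,us[0],us[-1],ray(us[0]-.5,v,.1),ray(us[-1]+.5,v,.1))
E
python3 - <<'E'
import cv2
im=cv2.imread('pics/w1.png')
cv2.imwrite('pics/w1z.png',cv2.resize(im[90:240,270:420],None,fx=4,fy=4))
E
```

```text
178 [(38, 12, 250, 100), (35, 12, 250, 100), (12, 130, 229, 0), (11, 154, 228, 2), (11, 154, 223, -1), (11, 157, 215, 1), (11, 156, 209, 0), (11, 156, 212, 0), (11, 158, 215, 1), (11, 157, 217, -2), (11, 156, 217, -2)]
179 [(38, 12, 250, 100), (38, 12, 250, 101), (12, 124, 196, 86), (12, 156, 186, 86), (11, 155, 202, -1), (11, 158, 212, -1), (11, 159, 209, -1), (11, 158, 212, 0), (11, 158, 215, 0), (11, 157, 218, 0), (11, 158, 215, 1)]
180 [(38, 12, 250, 100), (38, 12, 250, 100), (16, 116, 174, 88), (16, 155, 160, 88), (14, 155, 168, 87), (12, 157, 185, 85), (11, 159, 209, -1), (11, 156, 212, -1), (11, 157, 215, -1), (11, 156, 218, -2), (11, 156, 214, 1)]
181 [(38, 12, 250, 100), (35, 12, 250, 100), (17, 126, 209, 89), (17, 154, 202, 89), (17, 155, 191, 88), (16, 155, 183, 87), (13, 158, 191, 85), (11, 157, 211, -1), (11, 158, 215, -1), (11, 157, 218, 0), (11, 156, 212, -1)]
182 [(38, 12, 250, 100), (38, 12, 250, 100), (18, 130, 232, 90), (18, 150, 231, 90), (18, 152, 227, 89), (17, 154, 218, 90), (16, 155, 194, 88), (12, 156, 181, 0), (11, 157, 213, -1), (11, 156, 217, 0), (11, 157,
[... 2343 characters left out ...]
 (array([0.4592, 0.1025, 0.112 ]), 'along', np.float64(0.0579), 'across', np.float64(-0.0002))
150 307 337 (array([0.4472, 0.0859, 0.1   ]), 'along', np.float64(0.0438), 'across', np.float64(-0.015)) (array([0.4762, 0.0913, 0.1   ]), 'along', np.float64(0.0437), 'across', np.float64(0.0145))
200 308 337 (array([0.4564, 0.0369, 0.1   ]), 'along', np.float64(-0.0061), 'across', np.float64(-0.0149)) (array([0.4859, 0.0423, 0.1   ]), 'along', np.float64(-0.0061), 'across', np.float64(0.0151))
240 308 336 (array([ 0.4636, -0.006 ,  0.1   ]), 'along', np.float64(-0.0496), 'across', np.float64(-0.0156)) (array([ 0.4933, -0.0006,  0.1   ]), 'along', np.float64(-0.0496), 'across', np.float64(0.0146))
```

View pics/w1z.png

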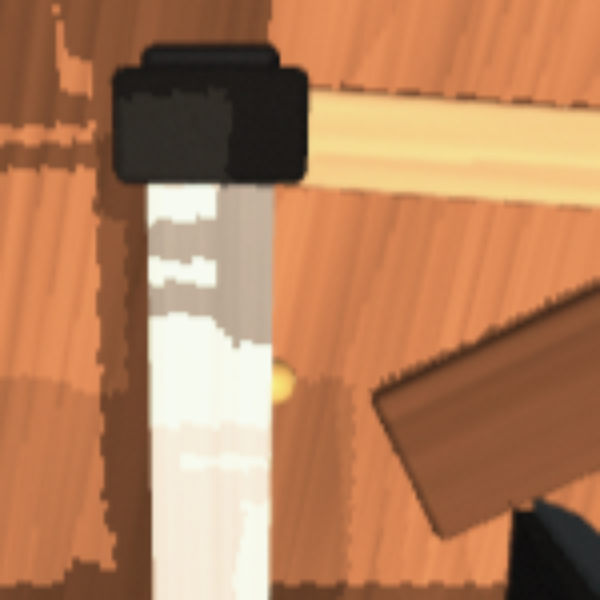

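```bash
python3 - <<'E'
from h import *
rel([.4691,.0500,.066],10.47)
E
```

```text
t 1.45 pos [0.4695 0.0513 0.1757] z [ 1.e-03 -9.e-04 -1.e+00] head 10.4 | shift cm [-0.07  0.1  10.97] turn -0.07 F [0.3 0.1 0. ] op 0.08997946809396458
```

>>> arm_command([
  {"tx":0,"ty":0,"tz":2,"turn":0,"hand":9},
  {"tx":0,"ty":0.1,"tz":4,"turn":0,"hand":9},
  {"tx":0,"ty":0.1,"tz":6,"turn":0,"hand":9},
  {"tx":0,"ty":0.1,"tz":6,"turn":0,"hand":9},
  {"tx":0,"ty":0.1,"tz":6,"turn":0,"hand":9},
])

```text
clock: 1.87
position: [0.4667, 0.0546, 0.1155]
tool_rot: [0.996, 0.093, -0.001, -0.0]
wrist_force: [-0.1, 0.4, 0.7]
opening: 0.0899
```

```bash
python3 - <<'E'
from h import *
st,im,d,c=cap('wrist'); cv2.imwrite('pics/w2.png',im)
rel([.4691,.0500,.066],10.47)
E
```

```text
t 1.9167 pos [0.4675 0.0546 0.1163] z [-4.e-04  1.e-04 -1.e+00] head 10.67 | shift cm [0.08 0.48 5.03] turn 0.2 F [0.7 0.3 0.8] op 0.09084236357735452
```

View pics/w2.png

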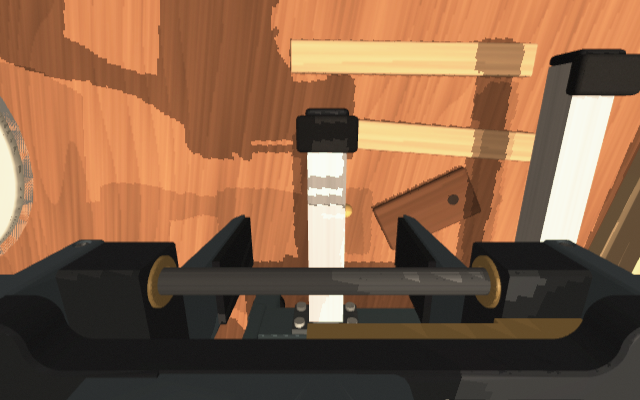

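The button is now at about (348,212) and the rest's inner edge is at about row 152. I'll compute these in tool coordinates.

```bash
python3 - <<'E'
from h import *
P,im,d=pts('wrist'); hsv=cv2.cvtColor(im,cv2.COLOR_BGR2HSV)
m=np.zeros((400,640),bool);m[200:225,340:358]=1
m&=(hsv[...,0]>13)&(hsv[...,0]<29)&(hsv[...,1]>100)&(abs(P[...,2]-.088)<.012)
v,u=np.nonzero(m);print(u.min(),u.max(),v.min(),v.max(),u.mean(),v.mean(),P[m].mean(0))
st,_,_,c=pickle.load(open('wrist.pkl','rb'));f=200/np.tan(np.radians(c['fovy'])/2)
M=c['T_tool_cam']
p=M@np.r_[(u.mean()-c['cx'])/f*np.median(d[m]),(v.mean()-c['cy'])/f*np.median(d[m]),np.median(d[m]),1]
print('button in tool',p, 'grip in tool x ~',p[0]-.019)
for r in (170,225):
    us=[k for k in range(290,360) if abs(P[r,k,2]-.1)<.008]
    for k in (us[0]-.5,us[-1]+.5):
        z=np.median(d[r,us]); print(r,k,(M@np.r_[(k-c['cx'])/f*z,(r-c['cy'])/f*z,z,1])[:3])
E
```

```text
345 351 204 216 347.9852941176471 209.91176470588235 [0.48642581 0.05600359 0.08929325]
button in tool [0.01972256 0.00221637 0.02601541 1.        ] grip in tool x ~ 0.0007225630467277526
170 306.5 [-0.01367755 -0.03358242  0.01573508]
170 345.5 [ 0.01622322 -0.03355386  0.01572052]
225 307.5 [-0.01361966  0.01150653  0.01559628]
225 344.5 [0.01628024 0.01153509 0.01558172]
```

>>> arm_command([
  {"tx":0.1,"ty":0.3,"tz":2,"turn":0,"hand":9},
  {"tx":0.1,"ty":0.3,"tz":4,"turn":0,"hand":9},
  {"tx":0.1,"ty":0.3,"tz":5,"turn":0,"hand":9},
  {"tx":0.1,"ty":0.3,"tz":5,"turn":0,"hand":6},
  {"tx":0.1,"ty":0.3,"tz":5,"turn":0,"hand":6},
])

```text
clock: 2.33
position: [0.4695, 0.0517, 0.0667]
tool_rot: [0.996, 0.093, 0.0, 0.0]
wrist_force: [0.2, 0.1, 0.6]
opening: 0.0797
```

```bash
python3 - <<'E'
from h import *
st,im,d,c=cap('wrist'); cv2.imwrite('pics/w3.png',im)
rel([.4691,.0500,.066],10.47)
E
```

```text
t 2.3833 pos [0.4698 0.0517 0.067 ] z [ 0.0015 -0.     -1.    ] head 10.66 | shift cm [-0.1   0.15  0.1 ] turn 0.19 F [ 0.1  0.5 -0.1] op 0.07531078474996807
```

View pics/w3.png

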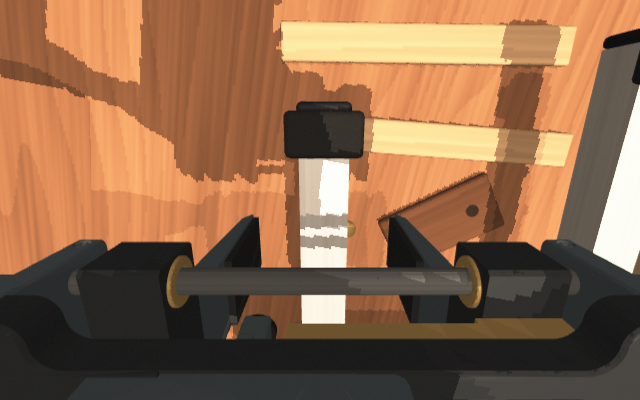

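The button is at about (351,229), just outside the tube face and between the fingers. I'll check its tool-frame offset.

```bash
python3 - <<'E'
from h import *
P,im,d=pts('wrist'); hsv=cv2.cvtColor(im,cv2.COLOR_BGR2HSV)
m=np.zeros((400,640),bool);m[215:245,344:360]=1
m&=(hsv[...,0]>13)&(hsv[...,0]<29)&(hsv[...,1]>100)&(abs(P[...,2]-.088)<.012)
v,u=np.nonzero(m);print(u.min(),u.max(),v.min(),v.max(),m.sum())
st,_,_,c=pickle.load(open('wrist.pkl','rb'));f=200/np.tan(np.radians(c['fovy'])/2)
z=d[m];q=np.c_[(u-c['cx'])/f*z,(v-c['cy'])/f*z,z,np.ones(len(z))]@c['T_tool_cam'].T
print(q.mean(0),q.min(0),q.max(0))
for r in (190,240):
    us=[k for k in range(290,360) if abs(P[r,k,2]-.1)<.008];z=np.median(d[r,us])
    print(r,[(c['T_tool_cam']@np.r_[(k-c['cx'])/f*z,(r-c['cy'])/f*z,z,1])[:3].round(4) for k in (us[0]-.5,us[-1]+.5)])
E
```

```text
347 354 221 236 102
[ 0.01737545 -0.00105396 -0.0223233   1.        ] [ 0.01496256 -0.00548319 -0.02630038  1.        ] [ 0.02018355  0.00492928 -0.01807466  1.        ]
190 [array([-0.0159, -0.0307, -0.0331]), array([ 0.014 , -0.0307, -0.0331])]
240 [array([-0.0161,  0.0024, -0.0333]), array([ 0.0141,  0.0025, -0.0333])]
```

>>> arm_command([
  {"tx":-0.1,"ty":0,"tz":0,"turn":0,"hand":4},
  {"tx":-0.1,"ty":0,"tz":0,"turn":0,"hand":4},
  {"tx":-0.1,"ty":0,"tz":0,"turn":0,"hand":2.5},
  {"tx":-0.1,"ty":0,"tz":0,"turn":0,"hand":2.5},
  {"tx":-0.1,"ty":0,"tz":0,"turn":0,"hand":2.5},
], force=45)

```text
clock: 2.8
position: [0.4682, 0.0514, 0.0661]
tool_rot: [0.996, 0.093, 0.0, 0.0]
wrist_force: [0.1, 0.6, 0.4]
opening: 0.0424
```

>>> arm_command([
  {"tx":0,"ty":0,"tz":0,"turn":0,"hand":2.5},
  {"tx":0,"ty":0,"tz":0,"turn":0,"hand":2.5},
  {"tx":0,"ty":0,"tz":0,"turn":0,"hand":2.5},
  {"tx":0,"ty":0,"tz":0,"turn":0,"hand":2.5},
])

```text
clock: 3.13
position: [0.4681, 0.0514, 0.0658]
tool_rot: [0.996, 0.093, -0.0, -0.0]
wrist_force: [0.4, -0.0, 0.1]
opening: 0.0249
```

```bash
python3 - <<'E'
from h import *
rel([.4691,.0500,.066],10.47)
E
```

```text
t 3.1333 pos [0.4681 0.0514 0.0658] z [-0. -0. -1.] head 10.65 | shift cm [ 0.07  0.15 -0.02] turn 0.18 F [ 0.4 -0.   0.1] op 0.024875448870158755
```

The opening reads 24.9 mm, which is less than the tube's 30 mm. Something is off, so I'm looking before I pull.

```bash
python3 - <<'E'
from h import *
st,im,d,c=cap('wrist'); cv2.imwrite('pics/w4.png',im)
st,im,d,c=cap('scene'); cv2.imwrite('pics/s4.png',cv2.resize(im[60:210,190:390],None,fx=4,fy=4))
rel([.4691,.0500,.066],10.47)
E
```

```text
t 3.2333 pos [0.468  0.0514 0.0658] z [-1.e-04 -0.e+00 -1.e+00] head 10.65 | shift cm [ 0.08  0.15 -0.02] turn 0.18 F [-0.7 -0.4  0.4] op 0.02495996618999084
```

View pics/w4.png

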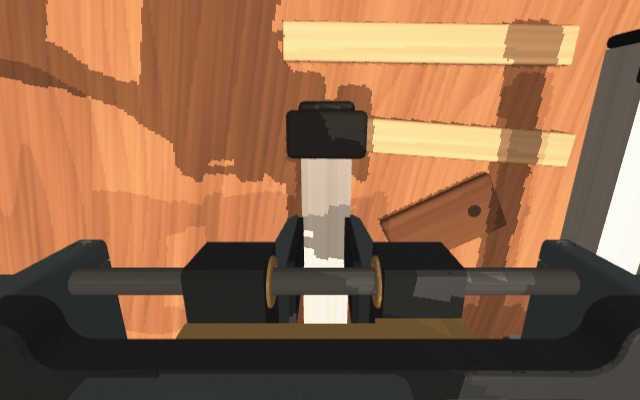

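View pics/s4.png

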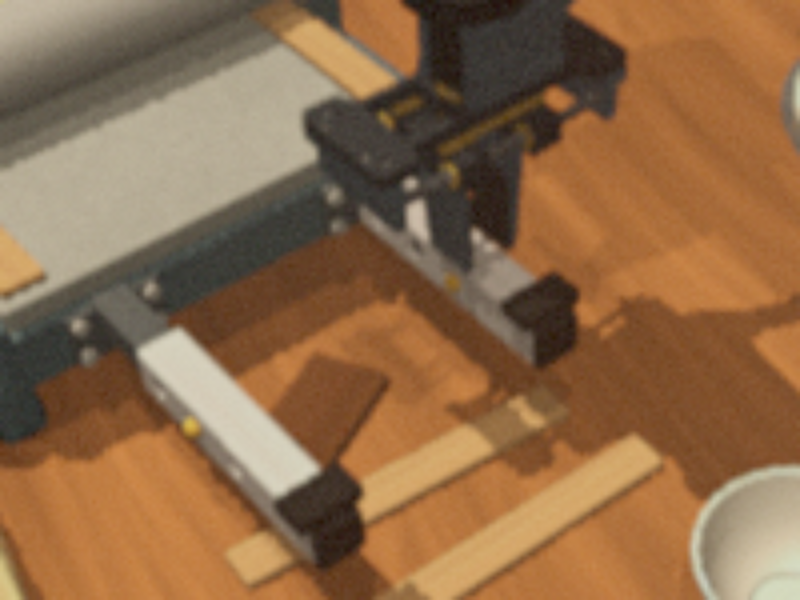

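```bash
python3 - <<'E'
from h import *
P,im,d=pts('scene')
cv2.imwrite('pics/s4z.png',cv2.resize(im[95:150,275:345],None,fx=11,fy=10,interpolation=cv2.INTER_NEAREST))
a=np.array([-.182,.983]);n=np.array([.983,.182]);g=np.array([.4691,.0500])
for u,v in [(303,130),(304,130),(303,126),(303,123),(303,120),(303,116),(305,124),(308,124),(300,118),(318,118),(316,120),(296,120)]:
    p=P[v,u];print(u,v,im[v,u],p.round(4),'al',((p[:2]-g)@a).round(4),'ac',((p[:2]-g)@n).round(4))
Pw,imw,dw=pts('wrist')
for u,v in [(298,219),(290,222),(300,230),(352,219),(360,222),(350,230),(325,230),(325,170)]:
    p=Pw[v,u];print('w',u,v,imw[v,u],p.round(4),'al',((p[:2]-g)@a).round(4),'ac',((p[:2]-g)@n).round(4))
E
```

```text
303 130 [ 39 104 142] [0.4868 0.0592 0.0908] al 0.0058 ac 0.0191
304 130 [ 56 102 134] [0.4837 0.0584 0.0888] al 0.0057 ac 0.0158
303 126 [75 85 95] [0.4846 0.0558 0.1003] al 0.0029 ac 0.0163
303 123 [44 49 55] [0.4878 0.063  0.1169] al 0.0094 ac 0.0208
303 120 [45 49 57] [0.4887 0.0654 0.1285] al 0.0116 ac 0.0221
303 116 [53 55 63] [0.4894 0.0678 0.1429] al 0.0138 ac 0.0232
305 124 [47 52 56] [0.4863 0.0704 0.1187] al 0.0169 ac 0.0206
308 124 [ 77  89 103] [0.4703 0.0552 0.1001] al 0.0049 ac 0.0021
300 118 [42 56 58] [0.4916 0.0556 0.1286] al 0.0014 ac 0.0231
318 118 [44 58 75] [0.4469 0.0644 0.1164] al 0.0182 ac -0.0192
316 120 [32 42 48] [0.4517 0.0629 0.1109] al 0.0158 ac -0.0148
296 120 [121 137 153] [0.489  0.0267 0.0995] al -0.0266 ac 0.0154
w 298 219 [21 23 24] [0.4497 0.0638 0.1091] al 0.0171 ac -0.0166
w 290 222 [50 50 46] [0.4458 0.0647 0.1182] al 0.0187 ac -0.0203
w 300 230 [19 20 21] [0.4521 0.0642 0.1257] al 0.017 ac -0.0141
w 352 219 [50 50 47] [0.4806 0.0708 0.1121] al 0.0183 ac 0.0151
w 360 222 [51 51 47] [0.4845 0.0717 0.1177] al 0.0186 ac 0.0191
w 350 230 [20 21 22] [0.4786 0.0691 0.1257] al 0.017 ac 0.0128
w 325 230 [129 145 161] [0.4675 0.0561 0.0999] al 0.0063 ac -0.0005
w 325 170 [170 192 212] [0.4603 0.0942 0.1013] al 0.0451 ac -0.0006
```

View pics/s4z.png

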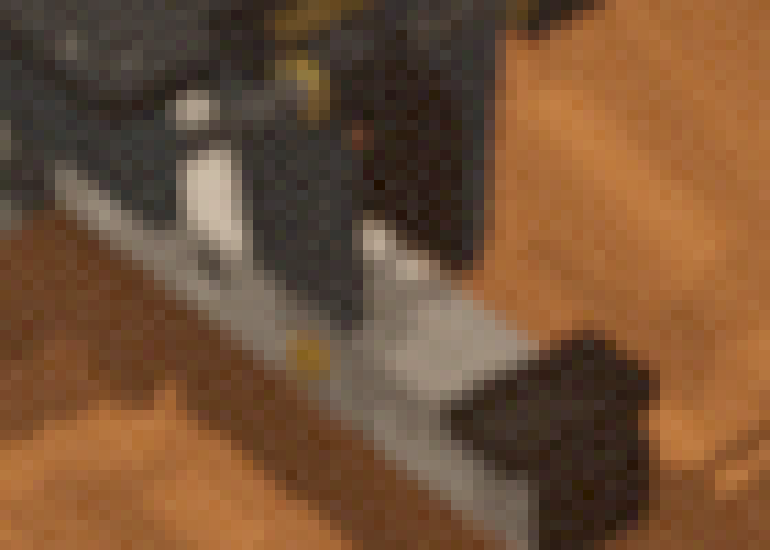

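The opening matches the commanded 25 mm, and the finger tips appear to sit just above the tube at z≈0.105 rather than 0.066. I'll measure the gripper's real geometry from depth.

```bash
python3 - <<'E'
from h import *
st=env.read_state();R=Rot.from_quat(st['tool_rot']).as_matrix();p0=st['position']
for n in ('scene','wrist'):
    P,im,d=pts(n)
    q=(P.reshape(-1,3)-p0)@R; ok=(d.ravel()>0)&(abs(q[:,0])<.12)&(abs(q[:,1])<.1)&(P.reshape(-1,3)[:,2]>.104)
    q=q[ok];q=q[(q[:,1]>-.045)]
    print(n,len(q))
    for lo in np.arange(-.20,-.02,.01):
        s=q[(q[:,2]>=lo)&(q[:,2]<lo+.01)]
        if len(s)>3: print('z %.2f'%lo,len(s),'x',np.percentile(s[:,0],[2,50,98]).round(3),'y',np.percentile(s[:,1],[2,50,98]).round(3))
E
```

```text
scene 5320
z -0.20 99 x [-0.049  0.011  0.018] y [-0.023 -0.02   0.021]
z -0.19 158 x [-0.048  0.004  0.017] y [-0.025 -0.02   0.022]
z -0.18 140 x [-0.047  0.003  0.017] y [-0.026 -0.021  0.021]
z -0.17 483 x [-0.085  0.019  0.088] y [-0.035 -0.015  0.033]
z -0.16 586 x [-0.085  0.034  0.089] y [-0.037 -0.02   0.032]
z -0.15 306 x [-0.081  0.024  0.088] y [-0.037 -0.023  0.028]
z -0.14 312 x [-0.075  0.015  0.081] y [-0.038 -0.031  0.028]
z -0.13 204 x [-0.076  0.036  0.082] y [-0.038 -0.018  0.034]
z -0.12 41 x [-0.077 -0.015  0.082] y [-0.036 -0.005  0.014]
z -0.11 33 x [-0.026 -0.017  0.027] y [-0.017 -0.015  0.014]
z -0.10 59 x [-0.024 -0.012  0.026] y [-0.017 -0.013  0.004]
z -0.09 57 x [-0.022  0.018  0.025] y [-0.017 -0.012  0.009]
z -0.08 70 x [-0.021  0.015  0.025] y [-0.017 -0.009  0.014]
z -0.07 72 x [-0.022  0.014  0.024] y [-0.017 -0.007  0.017]
z -0.06 70 x [-0.02  -0.013  0.023] y [-0.017 -0.006  0.016]
z -0.05 53 x [-0.017 -0.012  0.022] y [-0.017 -0.004  0.018]
wrist 87650
z -0.17 8254 x [-0.061 -0.012  0.058] y [-0.026 -0.024 -0.02 ]
z -0.16 34729 x [-0.067  0.006  0.064] y [-0.037 -0.025 -0.018]
z -0.15 14052 x [-0.077  0.     0.074] y [-0.037 -0.025 -0.023]
z -0.14 19274 x [-0.075 -0.002  0.074] y [-0.038 -0.031 -0.015]
z -0.13 6679 x [-0.079 -0.006  0.077] y [-0.038 -0.033 -0.003]
z -0.12 1292 x [-0.078 -0.016  0.077] y [-0.037 -0.012  0.002]
z -0.11 231 x [-0.018  0.015  0.017] y [-0.017 -0.001  0.008]
z -0.10 987 x [-0.02   0.012  0.019] y [-0.017  0.003  0.016]
z -0.09 573 x [-0.022 -0.013  0.021] y [-0.017 -0.016  0.015]
z -0.08 488 x [-0.024  0.012  0.022] y [-0.017 -0.016  0.014]
z -0.07 416 x [-0.023  0.012  0.022] y [-0.017 -0.016  0.001]
z -0.06 338 x [-0.022 -0.013  0.021] y [-0.017 -0.016  0.009]
z -0.05 302 x [-0.021 -0.001  0.02 ] y [-0.017 -0.015  0.013]
z -0.04 35 x [-0.018 -0.013  0.017] y [-0.017 -0.015  0.001]
```

Both cameras agree. The real finger tips sit about 40 mm behind the reported TCP (tips at tool z≈-0.04, body at -0.12), so the fingers closed above the tube without touching it. I'll open, descend a further 4 cm and check again.

>>> arm_command([
  {"tx":0,"ty":0,"tz":0,"turn":0,"hand":8},
  {"tx":0,"ty":0,"tz":0,"turn":0,"hand":8},
  {"tx":0,"ty":0,"tz":0,"turn":0,"hand":8},
  {"tx":0,"ty":0,"tz":0,"turn":0,"hand":8},
  {"tx":0,"ty":0,"tz":0,"turn":0,"hand":8},
])

```text
clock: 3.65
position: [0.4681, 0.0514, 0.0658]
tool_rot: [0.996, 0.093, -0.0, -0.0]
wrist_force: [0.0, 0.4, 0.7]
opening: 0.0554
```

>>> arm_command([
  {"tx":0,"ty":0,"tz":0,"turn":0,"hand":8},
  {"tx":0,"ty":0,"tz":0,"turn":0,"hand":8},
  {"tx":0,"ty":0,"tz":0,"turn":0,"hand":8},
])

```text
clock: 3.9
position: [0.4681, 0.0513, 0.0658]
tool_rot: [0.996, 0.093, -0.0, 0.0]
wrist_force: [-0.0, 0.0, 0.2]
opening: 0.0751
```

>>> arm_command([
  {"tx":0,"ty":0,"tz":1,"turn":-0.2,"hand":8},
  {"tx":0,"ty":0,"tz":2,"turn":-0.2,"hand":8},
  {"tx":0,"ty":0,"tz":3,"turn":-0.2,"hand":8},
  {"tx":0,"ty":0,"tz":4,"turn":-0.2,"hand":8},
  {"tx":0,"ty":0,"tz":4,"turn":-0.2,"hand":8},
])

```text
clock: 4.32
position: [0.4672, 0.0513, 0.0245]
tool_rot: [0.996, 0.095, -0.001, -0.0]
wrist_force: [-1.1, 0.1, 0.1]
opening: 0.0801
```

```bash
python3 - <<'E'
from h import *
st,im,d,c=cap('wrist'); cv2.imwrite('pics/w5.png',im)
st,im,d,c=cap('scene'); cv2.imwrite('pics/s5.png',cv2.resize(im[80:160,260:360],None,fx=7,fy=7,interpolation=cv2.INTER_CUBIC))
rel([.4691,.0500,.026],10.47)
E
```

```text
t 4.4167 pos [0.4679 0.0514 0.0258] z [-7.e-04  0.e+00 -1.e+00] head 10.85 | shift cm [ 0.09  0.15 -0.02] turn 0.38 F [ 0.3  1.2 -0.8] op 0.07995236659446384
```

View pics/w5.png

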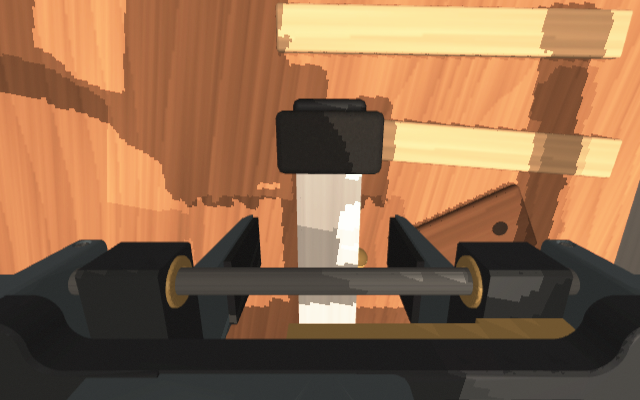

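View pics/s5.png

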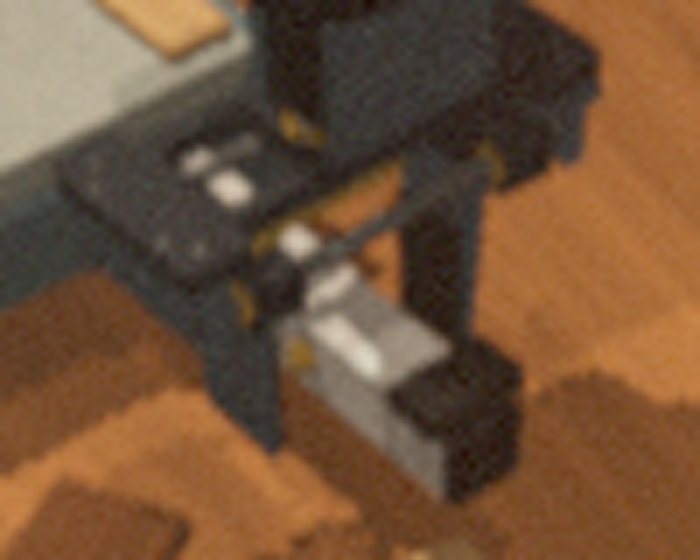

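The fingers now straddle the tube. The button at (361,258) lies between them and the tips are well below tube level. I'll check the tool-frame offset.

```bash
python3 - <<'E'
from h import *
P,im,d=pts('wrist'); hsv=cv2.cvtColor(im,cv2.COLOR_BGR2HSV)
m=np.zeros((400,640),bool);m[240:268,352:375]=1
m&=(hsv[...,0]>13)&(hsv[...,0]<29)&(hsv[...,1]>100)&(abs(P[...,2]-.088)<.012)
v,u=np.nonzero(m);print(u.min(),u.max(),v.min(),v.max(),m.sum())
st,_,_,c=pickle.load(open('wrist.pkl','rb'));f=200/np.tan(np.radians(c['fovy'])/2)
z=d[m];q=np.c_[(u-c['cx'])/f*z,(v-c['cy'])/f*z,z,np.ones(len(z))]@c['T_tool_cam'].T
print(q.mean(0),q.min(0),q.max(0))
for r in (200,250):
    us=[k for k in range(285,375) if abs(P[r,k,2]-.1)<.008];z=np.median(d[r,us])
    print(r,[(c['T_tool_cam']@np.r_[(k-c['cx'])/f*z,(r-c['cy'])/f*z,z,1])[:3].round(4) for k in (us[0]-.5,us[-1]+.5)])
E
```

```text
358 366 248 266 140
[ 0.01982732 -0.00134083 -0.0644322   1.        ] [ 0.01761305 -0.00535734 -0.06757337  1.        ] [ 0.02262159  0.00381817 -0.06002525  1.        ]
200 [array([-0.0133, -0.0371, -0.0755]), array([ 0.0167, -0.0371, -0.0755])]
250 [array([-0.0135, -0.0114, -0.0754]), array([ 0.0166, -0.0114, -0.0754])]
```

>>> arm_command([
  {"tx":0.05,"ty":0,"tz":0,"turn":0.3,"hand":4},
  {"tx":0.05,"ty":0,"tz":0,"turn":0.3,"hand":4},
  {"tx":0.05,"ty":0,"tz":0,"turn":0.3,"hand":4},
  {"tx":0.05,"ty":0,"tz":0,"turn":0.3,"hand":4},
], force=45)

```text
clock: 4.75
position: [0.4688, 0.0515, 0.0262]
tool_rot: [0.996, 0.092, 0.0, 0.0]
wrist_force: [-0.3, -0.4, 0.6]
opening: 0.0559
```

>>> arm_command([
  {"tx":0.05,"ty":0,"tz":0,"turn":0,"hand":2.5},
  {"tx":0.05,"ty":0,"tz":0,"turn":0,"hand":2.5},
  {"tx":0.05,"ty":0,"tz":0,"turn":0,"hand":2.5},
  {"tx":0.05,"ty":0,"tz":0,"turn":0,"hand":2.5},
  {"tx":0.05,"ty":0,"tz":0,"turn":0,"hand":2.5},
])

```text
clock: 5.17
position: [0.4694, 0.0515, 0.026]
tool_rot: [0.996, 0.092, 0.0, 0.0]
wrist_force: [2.1, 0.0, 3.3]
opening: 0.0299
```

>>> arm_command([
  {"tx":0,"ty":0,"tz":0,"turn":0,"hand":2.5},
  {"tx":0,"ty":0,"tz":0,"turn":0,"hand":2.5},
  {"tx":0,"ty":0,"tz":0,"turn":0,"hand":2.5},
])

```text
clock: 5.42
position: [0.4694, 0.0515, 0.026]
tool_rot: [0.996, 0.092, 0.0, 0.0]
wrist_force: [2.0, 0.5, 6.8]
opening: 0.0296
```

```bash
python3 - <<'E'
from h import *
rel([.4691,.0500,.026],10.47)
E
```

```text
t 5.4167 pos [0.4694 0.0515 0.026 ] z [ 6.e-04  0.e+00 -1.e+00] head 10.54 | shift cm [-0.05  0.15 -0.  ] turn 0.07 F [2.  0.5 6.8] op 0.029641112677893027
```

The opening is 29.6 to 29.9 mm, so the button is flush and the tube is held. Outward is tool -y. I'll start with a slow pull.

>>> arm_command([
  {"tx":0,"ty":-0.2,"tz":0,"turn":0,"hand":2.5},
  {"tx":0,"ty":-0.4,"tz":0,"turn":0,"hand":2.5},
  {"tx":0,"ty":-0.6,"tz":0,"turn":0,"hand":2.5},
  {"tx":0,"ty":-0.8,"tz":0,"turn":0,"hand":2.5},
  {"tx":0,"ty":-1.0,"tz":0,"turn":0,"hand":2.5},
])

```text
clock: 5.83
position: [0.4676, 0.0609, 0.026]
tool_rot: [0.996, 0.092, 0.0, 0.0]
wrist_force: [3.3, -7.1, 5.5]
opening: 0.0298
```

```bash
python3 - <<'E'
from h import *
rel([.4691,.0500,.026],10.47)
st,im,d,c=cap('wrist'); cv2.imwrite('pics/w6.png',im)
E
```

```text
t 5.8333 pos [0.4676 0.0609 0.026 ] z [ 7.e-04 -7.e-04 -1.e+00] head 10.55 | shift cm [-0.06  1.1  -0.  ] turn 0.08 F [ 3.3 -7.1  5.5] op 0.029825658921078666
```

View pics/w6.png

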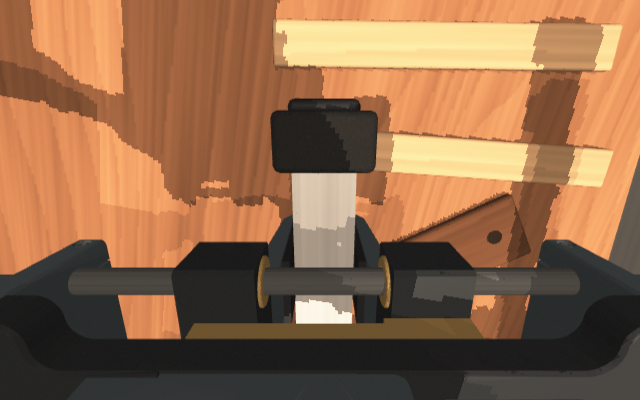

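The rest edge is still at row 173 while the sticks on the bench shifted in view. The tube is moving with the hand, so I'll continue.

>>> arm_command([
  {"tx":0,"ty":-0.5,"tz":0,"turn":0,"hand":2.5},
  {"tx":0,"ty":-1.0,"tz":0,"turn":0,"hand":2.5},
  {"tx":0,"ty":-1.5,"tz":0,"turn":0,"hand":2.5},
  {"tx":0,"ty":-2.0,"tz":0,"turn":0,"hand":2.5},
  {"tx":0,"ty":-2.4,"tz":0,"turn":0,"hand":2.5},
])

```text
clock: 6.3
position: [0.4632, 0.0849, 0.026]
tool_rot: [0.996, 0.092, 0.0, 0.0]
wrist_force: [3.2, -2.6, 5.8]
opening: 0.03
```

>>> arm_command([
  {"tx":0,"ty":-0.2,"tz":0,"turn":0,"hand":2.5},
  {"tx":0,"ty":-0.4,"tz":0,"turn":0,"hand":2.5},
  {"tx":0,"ty":-0.6,"tz":0,"turn":0,"hand":2.5},
  {"tx":0,"ty":-0.6,"tz":0,"turn":0,"hand":2.5},
])

```text
clock: 6.63
position: [0.462, 0.0911, 0.026]
tool_rot: [0.996, 0.092, 0.0, -0.0]
wrist_force: [2.0, 2.7, 5.3]
opening: 0.0301
```

```bash
python3 - <<'E'
from h import *
rel([.4691,.0500,.026],10.47)
for n in('scene','wrist','top'):
    st,im,d,c=cap(n)
    if n=='scene': im=cv2.resize(im[80:220,190:370],None,fx=4,fy=4,interpolation=cv2.INTER_CUBIC)
    cv2.imwrite(f'pics/{n}7.png',im)
E
```

```text
t 6.6333 pos [0.462  0.0911 0.026 ] z [ 6.e-04  1.e-04 -1.e+00] head 10.55 | shift cm [-0.06  4.17 -0.  ] turn 0.08 F [2.  2.7 5.3] op 0.030135856574557644
```

View pics/wrist7.png

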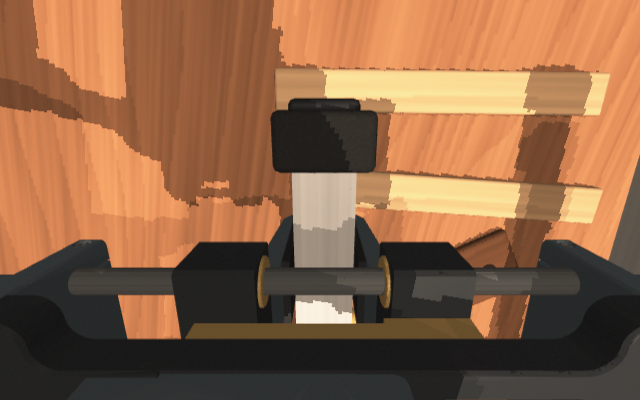

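View pics/scene7.png

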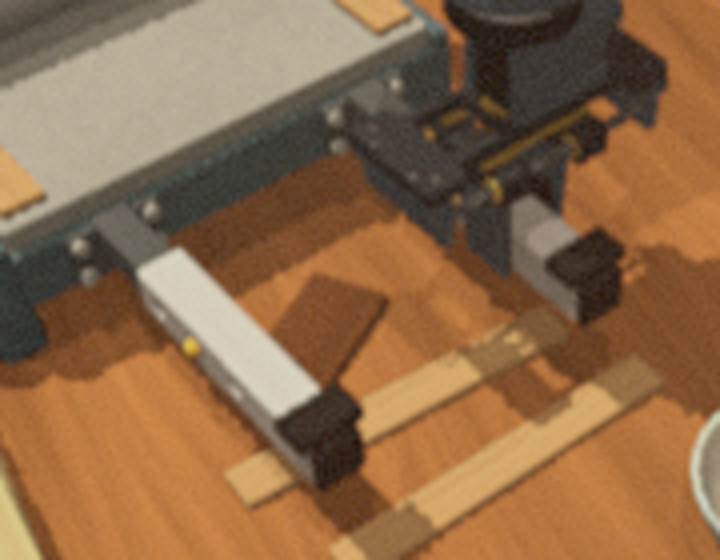

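>>> arm_command([
  {"tx":0,"ty":-0.05,"tz":0,"turn":0,"hand":2.5},
  {"tx":0,"ty":-0.1,"tz":0,"turn":0,"hand":2.5},
  {"tx":0,"ty":-0.15,"tz":0,"turn":0,"hand":2.5},
  {"tx":0,"ty":-0.15,"tz":0,"turn":0,"hand":2.5},
])

```text
clock: 7.12
position: [0.4619, 0.0919, 0.026]
tool_rot: [0.996, 0.092, 0.0, 0.0]
wrist_force: [2.7, -6.1, 6.3]
opening: 0.0299
```

```bash
python3 - <<'E'
from h import *
rel([.4691,.0500,.026],10.47)
E
```

```text
t 7.1167 pos [0.4619 0.0919 0.026 ] z [ 7.e-04 -6.e-04 -1.e+00] head 10.56 | shift cm [-0.06  4.25  0.  ] turn 0.09 F [ 2.7 -6.1  6.3] op 0.029899677053908797
```

>>> arm_command([
  {"tx":0,"ty":0.1,"tz":0,"turn":0,"hand":2.5},
  {"tx":0,"ty":0.1,"tz":0,"turn":0,"hand":6},
  {"tx":0,"ty":0.1,"tz":0,"turn":0,"hand":8},
  {"tx":0,"ty":0.1,"tz":0,"turn":0,"hand":8},
  {"tx":0,"ty":0.1,"tz":0,"turn":0,"hand":8},
])

```text
clock: 7.53
position: [0.4612, 0.0913, 0.0257]
tool_rot: [0.996, 0.092, -0.0, 0.0]
wrist_force: [-0.1, -0.1, 0.6]
opening: 0.0538
```

>>> arm_command([
  {"tx":0,"ty":0,"tz":0,"turn":0,"hand":8},
  {"tx":0,"ty":0,"tz":0,"turn":0,"hand":8},
  {"tx":0,"ty":0,"tz":0,"turn":0,"hand":8},
  {"tx":0,"ty":0,"tz":0,"turn":0,"hand":8},
])

```text
clock: 7.87
position: [0.4616, 0.0914, 0.0258]
tool_rot: [0.996, 0.092, -0.0, 0.0]
wrist_force: [-0.4, -0.4, 0.2]
opening: 0.0788
```

>>> arm_command([
  {"tx":0,"ty":0,"tz":-2,"turn":0,"hand":8},
  {"tx":0,"ty":0,"tz":-5,"turn":0,"hand":8},
  {"tx":0,"ty":0,"tz":-8,"turn":0,"hand":8},
  {"tx":0,"ty":0,"tz":-11,"turn":0,"hand":8},
  {"tx":0,"ty":0,"tz":-14,"turn":0,"hand":8},
])

```text
clock: 8.28
position: [0.4612, 0.0913, 0.1673]
tool_rot: [0.996, 0.092, -0.0, -0.0]
wrist_force: [0.9, -0.1, -0.4]
opening: 0.0803
```

```bash
python3 - <<'E'
from h import *
rel([.4691,.0500,.026],10.47)
for n in('scene','wrist','top'):
    st,im,d,c=cap(n)
    if n=='scene': im=cv2.resize(im[80:220,190:370],None,fx=4,fy=4,interpolation=cv2.INTER_CUBIC)
    cv2.imwrite(f'pics/{n}8.png',im)
E
```

```text
t 8.2833 pos [0.4612 0.0913 0.1673] z [-3.e-04 -0.e+00 -1.e+00] head 10.55 | shift cm [ 0.02  4.21 14.13] turn 0.08 F [ 0.9 -0.1 -0.4] op 0.08033147636928734
```

View pics/wrist8.png

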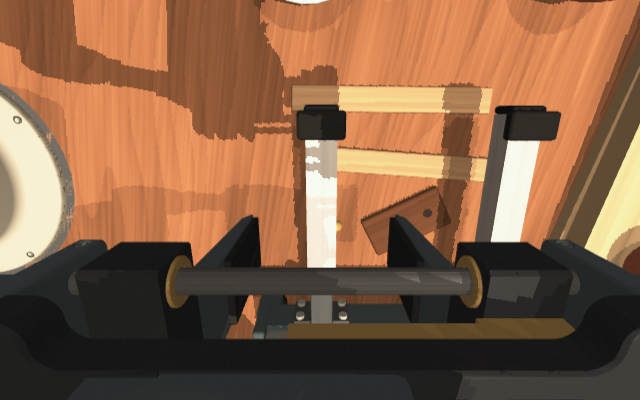

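View pics/scene8.png

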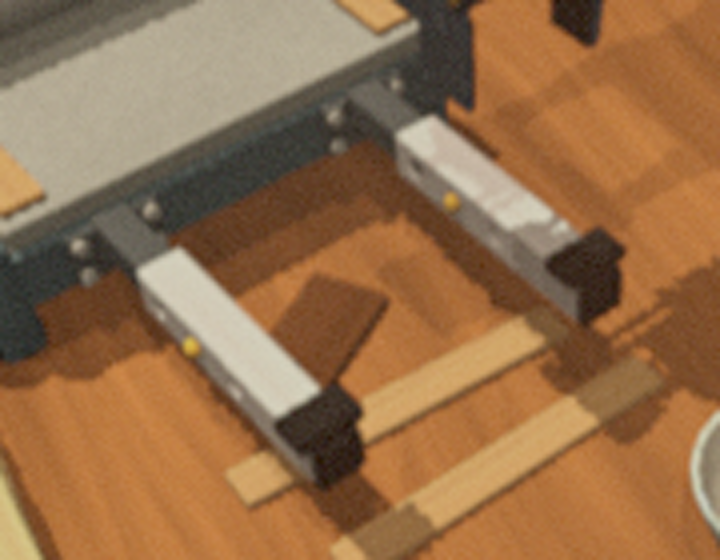

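Both arms now show the same picture: a button out at the middle hole, one hole either side, and the ends level. I'll check this numerically before handing in.

```bash
python3 - <<'E'
from h import *
a=np.array([-.182,.983]);n=np.array([.983,.182]);g=np.array([.4691,.0500])
for nm in('wrist','scene'):
    P,im,d=pts(nm);hsv=cv2.cvtColor(im,cv2.COLOR_BGR2HSV);s=(P[...,:2]-g);al=s@a;ac=s@n;z=P[...,2]
    for k,o in(('short',0),('long',.19)):
        r=(d>0)&(abs(ac-o)<.024)&(z>.109)&(z<.115)&(im.max(2)<90)&(al>.06)&(al<.16)
        b=(d>0)&(ac-o>.0155)&(ac-o<.026)&(abs(z-.086)<.01)&(hsv[...,1]>90)&(hsv[...,0]>13)&(hsv[...,0]<30)&(abs(al)<.02)
        t=(d>0)&(abs(ac-o)<.012)&(abs(z-.1)<.005)&(im.min(2)>110)
        print(nm,k,'rest',r.sum(),(np.percentile(al[r],[3,50,97])*1e3).round(1) if r.any() else'','button',b.sum(),(np.array([al[b].mean(),*np.percentile(ac[b]-o,[50,98])])*1e3).round(1) if b.any() else'','tube z',np.median(z[t]).round(4))
E
python3 - <<'E'
import cv2
im=cv2.imread('pics/top8.png');print(im.shape)
a=cv2.imread('pics/top0.png');import numpy as np
df=np.abs(im.astype(int)-a).max(2)>60
cv2.imwrite('pics/td.png',np.hstack([im[50:300,130:480],cv2.cvtColor((df*255).astype('uint8'),cv2.COLOR_GRAY2BGR)[50:300,130:480]]))
E
```

```text
wrist short rest 1432 [ 95.4 107.7 118.7] button 46 [ 2.9 17.7 20.9] tube z 0.0998
wrist long rest 1410 [ 94.6 106.8 117.9] button 0  tube z 0.1
scene short rest 131 [ 98.4 110.3 119.4] button 14 [ 3.3 19.  22.4] tube z 0.1011
scene long rest 166 [ 98.  109.3 119.5] button 15 [ 3.4 18.7 21.6] tube z 0.1008
(400, 640, 3)
```

View pics/td.png

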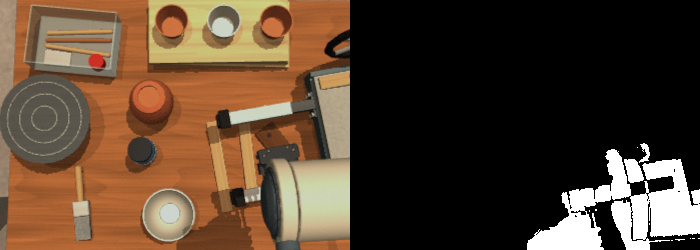

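The two ends are level to about 1 mm, which is within the hole's play. The button sticks out as far as the long arm's does. The difference image shows changes only at the robot and the short arm. Handing in.

```bash
python3 -c "
from rig import env
print(env.read_state()['wrist_force'],env.read_state()['clock']); print(env.job_done())"
```

```text
[-0.05935197 -0.49123307 -0.66991581] 8.4333
the job is handed in; nothing more can be done
None
```

The job is done and handed in at 8.4 s. The short arm was the one nearer the robot. I squeezed its button flush (29.6–29.9 mm between the fingers) and slid the tube outward about 40 mm. Then I let go and lifted clear.

**Last checks**
- **Arm length:** the board rests on the two arms are level to about 1 mm, which is within the play of the holes.
- **Buttons:** the short arm's button is out in the middle hole. It sticks out 22.4 mm from the axis, against 21.6 mm on the long arm and 22 mm nominal.
- **Bench:** comparing top views from before and after, the only changes are at the robot and the short arm.
- **Robot:** it is clear of everything, with wrist force under 1 N. The highest reading I saw during the job was about 10 N.

**What disagreed**
- **Tool position:** the reported tool point was about 40 mm beyond the real finger tips, as both the wrist and scene cameras showed. My first close shut on air just above the tube, with about 0 N on the wrist. I reopened, went 4 cm lower and gripped properly.
- **Button position:** the first estimate from the top camera was off by about 4 mm along the tube. I corrected it with the wrist camera.
- **Lock test:** the final light pull was only a weak test. The tool moved 0.8 mm of the 1.5 mm commanded, at about 6 N, so I relied on the camera views to confirm the button had snapped out.

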